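Put the family toothbrushes away in the tilt-out cabinet

ROBOT

A 6-joint arm with a two-finger parallel gripper is mounted at the origin on the work surface. World frame = base frame: x ahead of the robot, y to its left, z up, the work surface at z = 0. Lengths are in m, angles in rad, forces in N, time in s.
With the tool pointing down it reaches from about 0.35 to 0.775 m from the base axis. Payload 7.3 kg.
Tool frame: the origin (TCP) lies between the finger pads; the fingertips stand 14 mm ahead of it and the grasp point (between the pads) lies 5 mm behind it; z points along the fingers, y is the line along which they close (so a half turn about z gives the same grasp; the last joint's range is limited). The gripper opens to 92 mm and grips with 3 to 60 N. Pads are 19 mm wide; open, the fingers measure 130 mm over their backs; the gripper's body (75 mm by 190 mm) begins 47 mm behind the grasp point.
Start: joints at [-1.3, 0.342, 1.524, -0, 1.275, -0.146], TCP at [0.213, -0.48, 0.241] pointing down, gripper open.
Joint ranges: [-2.53, 2.53], [-0.77, 2.02], [0.04, 2.7], [-1, 4.14], [0.28, 2.66], [-3.11, 3.11]. Speed limits (rad/s): [2.57, 2.57, 3.14, 3.14, 3.14, 3.14].

INTERFACE

Orientations are given as [roll, pitch, yaw] about the fixed x, y, z axes, in that order (R = Rz(yaw) Ry(pitch) Rx(roll)).
In Python, from cell import robot, eyes gives the robot as it stands. The module is installed in compiled form; this text tells all that it offers.
- The arm moves only by the shell command python3 -m handwheel 'ROWS' [FORCE]. ROWS is JSON, one flat list of numbers, 5 for each row, row after row: the shift along the world's x, y, z in mm, then the turn about the world's z in rad, then the opening, from 0 (shut) to 1 (fully open). In form: [x, y, z, spin, jaw, x, y, z, spin, jaw, ...]. A call has 1 to 8 rows; each row shifts and turns the commanded pose from where the row before left it; what a row does not reach is not made up. A row lasts 1/10 s, in which the tool goes at most 50 mm and 8.59 degrees, less where a joint would pass 70% of its speed; a pose out of reach is approached as far as the arm can. A call with a gripper value outside its range is refused whole. The fingers move at their own pace and stop on an object; FORCE is the grip in N (left out, the last holds). Time passes only in rows, so rows that do not move let the fingers close. It gives the time, the measured TCP pose, the force, the opening and the grip force at its end, in the units of the state.
- robot.observe(): the state, without advancing time (a new reading comes with each control period).
- eyes.read_camera(name): name is "scene" or "top" or "wrist"; returns (picture, depth): 420x560x3 uint8, blue, green, red; 420x560 float32, m along the optical axis (not along the pixel's ray), 0 where there is no reading.
- eyes.calibration(name): a dict with "fx", "fy", "cx", "cy" (pixels), "dist_coeffs" ([k1, k2, p1, p2, k3] as OpenCV has them; the pictures are not rectified), "world_to_cam" (4x4, takes a point from world to camera coordinates). Camera axes: x right, y down, z forward; pixel columns grow to the right and rows downward; lengths in m; the calibration is good to about 2 mm. A picture is of the moment at which its call begins: read the wrist's pose just before it. calibration takes no time and is no camera call; for the wrist camera it gives the pose at the moment of the call.
- robot.hand_in(): hands the job in; it is judged then, once.
The state is a dict: "time": time; "qpos": joint angles; "qvel": joint speeds; "joint_efforts": joint torques, N m; "tool_pos": TCP position; "tool_rot": TCP orientation; "contact_force": force on the tool from outside, world axes, zero at the start; "torque": the same for the moment, N m; "opening": finger opening in m; "grip_force": force on a finger pad.
Only numpy, scipy, OpenCV 4.12 (cv2) and the standard library are available. Lean on these libraries where they do the work, as an engineer would, in place of code of your own. Each camera call takes 0.05 s, during which the arm holds its last target. There are 200 camera calls.

TASK

Put the toothbrushes away for the night: pull the cabinet's front door all the way down, lift every toothbrush out of the ceramic stand and set each one, bristles up, in the door pocket that has its own colour, then push the door back up until it is fully shut. Leave the stand standing and do not disturb the tumbler, the lotion bottle or the soap dish.

Things in the scene. Friction and masses are not known exactly. Their poses are not given: they have to be found in the camera images.
- cabinet: Countertop tilt-out toothbrush cabinet, fixed to the counter: 170 deep (x) x 296 wide (y) x 211 high, grey sides, clear back and roof, white door on the front (its -x side, facing the robot). Origin: centre of its underside. The roof (206 to 211 above the counter) begins 12 behind the front face. The cabinet stands turned a little about z.
- door (a joint): Angle of the white front door, bottom-hinged: 0 = shut (upright), grows as its top tilts out towards the robot (-x), to the stop at 0.6 rad = fully down. Light friction; past about 0.35 its weight carries it down to the stop; shut it stays shut. The door is 280 wide, 172 high above the hinge, 10 thick, with five open-topped pockets on its inner side that tilt with it.
- door_hinge (a point): Hinge line of the door, at the middle of its width: the lower edge of its outer face, 20 above the counter, 85 in front of the cabinet's origin. Its axes turn with the door: z up along the door's outer face, x into the cabinet, y along the hinge. In these axes the door panel fills x 0 to 10, z 0 to 172.
- door_handle (a point): Middle of the steel bar handle, 10 thick and 120 long along y, 35 off the door's outer face and 155 above the hinge (in door axes x -35, z 155). 30 mm of clear gap between bar and door. Same axes as at the hinge.
- pocket_blue (a point): Middle of the floor of the pocket with blue tags (on the door's top edge, the rim and the floor), number 1 of 5 from the left (+y) as the robot sees it. Inside: 48 (x) x 26 (y), walls 78 high above the floor, open at the top; pockets are 56 apart. In door axes it lies at x 34, z 12 from the hinge. Axes as at the hinge; z points out of the pocket's mouth.
- pocket_green (a point): Middle of the floor of the pocket with green tags (on the door's top edge, the rim and the floor), number 2 of 5 from the left (+y) as the robot sees it. Inside: 48 (x) x 26 (y), walls 78 high above the floor, open at the top; pockets are 56 apart. In door axes it lies at x 34, z 12 from the hinge. Axes as at the hinge; z points out of the pocket's mouth.
- pocket_yellow (a point): Middle of the floor of the pocket with yellow tags (on the door's top edge, the rim and the floor), number 3 of 5 from the left (+y) as the robot sees it. Inside: 48 (x) x 26 (y), walls 78 high above the floor, open at the top; pockets are 56 apart. In door axes it lies at x 34, z 12 from the hinge. Axes as at the hinge; z points out of the pocket's mouth.
- pocket_red (a point): Middle of the floor of the pocket with red tags (on the door's top edge, the rim and the floor), number 4 of 5 from the left (+y) as the robot sees it. Inside: 48 (x) x 26 (y), walls 78 high above the floor, open at the top; pockets are 56 apart. In door axes it lies at x 34, z 12 from the hinge. Axes as at the hinge; z points out of the pocket's mouth.
- pocket_black (a point): Middle of the floor of the pocket with black tags (on the door's top edge, the rim and the floor), number 5 of 5 from the left (+y) as the robot sees it. Inside: 48 (x) x 26 (y), walls 78 high above the floor, open at the top; pockets are 56 apart. In door axes it lies at x 34, z 12 from the hinge. Axes as at the hinge; z points out of the pocket's mouth.
- stand: Loose blue ceramic toothbrush stand, a block 176 long (x) x 60 x 65 high, 0.9 kg, with five square wells 18 wide and 55 deep in a row along its x axis, 32 apart, the middle one at its centre. Origin: centre of its underside.
- brush_blue: Toothbrush with a blue handle, may be absent; 156 long, 25 g. Origin: centre of the handle's foot, z along it to the bristle end. Handle square, 14 x 14, from the foot to 118; then the neck and the white bristle head (13 x 12). It stands in a well of the stand, foot 10 mm above the counter, so the handle stands 63 mm out of the stand.
- brush_green: Toothbrush with a green handle, may be absent; 156 long, 25 g. Origin: centre of the handle's foot, z along it to the bristle end. Handle square, 14 x 14, from the foot to 118; then the neck and the white bristle head (13 x 12). It stands in a well of the stand, foot 10 mm above the counter, so the handle stands 63 mm out of the stand.
- brush_yellow: Toothbrush with a yellow handle, may be absent; 156 long, 25 g. Origin: centre of the handle's foot, z along it to the bristle end. Handle square, 14 x 14, from the foot to 118; then the neck and the white bristle head (13 x 12). It stands in a well of the stand, foot 10 mm above the counter, so the handle stands 63 mm out of the stand.
- brush_red: Toothbrush with a red handle, may be absent; 156 long, 25 g. Origin: centre of the handle's foot, z along it to the bristle end. Handle square, 14 x 14, from the foot to 118; then the neck and the white bristle head (13 x 12). It stands in a well of the stand, foot 10 mm above the counter, so the handle stands 63 mm out of the stand.
- brush_black: Toothbrush with a black handle, may be absent; 156 long, 25 g. Origin: centre of the handle's foot, z along it to the bristle end. Handle square, 14 x 14, from the foot to 118; then the neck and the white bristle head (13 x 12). It stands in a well of the stand, foot 10 mm above the counter, so the handle stands 63 mm out of the stand.
- tumbler: Green glass tumbler, 72 across, 95 high; leave alone. Origin: centre of its underside.
- lotion: White lotion bottle with a blue label, 60 across, 150 high; leave alone. Origin: centre of its underside.
- soap_dish: White soap dish with a green bar of soap, 110 x 80 x 30 high; leave alone. Origin: centre of its underside.

How it is judged:
By the outcome, as a careful person would: the job done as asked, in the order asked, and still so for the second after the job is handed in, with the robot touching nothing.
Of brush_blue, brush_green, brush_yellow, brush_red, brush_black only 3 to 5 are there at a start; the rules pass over those that are not, and their reading is None.
At some moment in a run one of stand may be knocked a few centimetres aside while the robot is not near it.
It also fails if it takes over 210 s, if anything falls off the work surface, if the arm or the gripper's body presses on something with over 40 N, if the wrist force passes 120 N, or if a joint passes its speed limit or range.

## Working session

There is one attempt and no reset: what is moved stays moved. The work goes in short steps, Python scripts to look and compute and a shell command to move; the robot and the scene stay as the last step left them, time stands still between calls to the robot, and variables do not carry over. Pictures are saved under pics/ and viewed, at most 14 in all, crops included, and the job is handed in when it is done.

```bash
mkdir -p pics; cat > h.py <<'E'
import numpy as np, cv2
from cell import robot, eyes
def cal(n):
    c=eyes.calibration(n); K=np.array([[c['fx'],0,c['cx']],[0,c['fy'],c['cy']],[0,0,1]]); return K,np.array(c['dist_coeffs']),np.array(c['world_to_cam'])
def world(n,uv,depth=None,z=None,C=None):
    K,D,T=C or cal(n); uv=np.array(uv,float).reshape(-1,1,2)
    p=cv2.undistortPoints(uv,K,D).reshape(-1,2); d=np.c_[p,np.ones(len(p))]
    R=T[:3,:3];o=-R.T@T[:3,3]
    if depth is not None: return (d*np.array(depth).reshape(-1,1))@R+o
    w=d@R; return o+w*((z-o[2])/w[:,2])[:,None]
def cloud(n,dep,C=None):
    v,u=np.mgrid[:dep.shape[0],:dep.shape[1]]
    return world(n,np.c_[u.ravel(),v.ravel()],depth=dep.ravel(),C=C).reshape(*dep.shape,3)
E
python3 - <<'E'
from h import *
for n in ['scene','top']:
    i,d=eyes.read_camera(n); cv2.imwrite(f'pics/{n}0.png',i); np.savez(f'{n}0.npz',i=i,d=d)
    K,D,T=cal(n); print(n,-T[:3,:3].T@T[:3,3],T[2,:3])
print(robot.observe())
E
```

```text
scene [ 0.40231808 -0.24214005  1.11543948] [ 0.19982349  0.23529329 -0.95116121]
top [0.38296501 0.01613569 1.09917131] [ 0.22587195 -0.00528281 -0.97414268]
{'time': 0.1, 'qpos': array([-1.30001660e+00,  3.42646001e-01,  1.52489284e+00,  3.38368080e-06,
        1.27539106e+00, -1.45955362e-01]), 'qvel': array([ 0.00049577, -0.00191613, -0.0022263 , -0.00036201, -0.00158587,
        0.00079041]), 'joint_efforts': array([ 2.36901156e-03, -4.32004023e+01, -2.44696158e+01,  7.20771868e-02,
        5.26158046e-02, -3.60297042e-05]), 'tool_pos': array([ 0.21246185, -0.47972917,  0.2401281 ]), 'tool_rot': array([-3.14027009e+00, -1.97688270e-04,  4.16733966e-01]), 'contact_force': array([-0.0587708 ,  0.0994052 , -1.40499721]), 'torque': array([ 0.03301583, -0.0464267 ,  0.00502444]), 'grip_force': 0.0, 'opening': 0.091891806097357}
```

View pics/scene0.png

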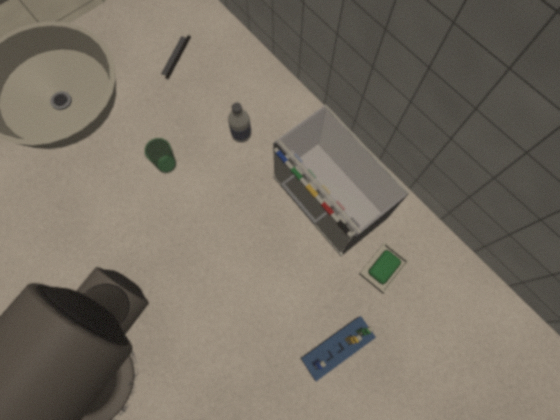

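View pics/top0.png

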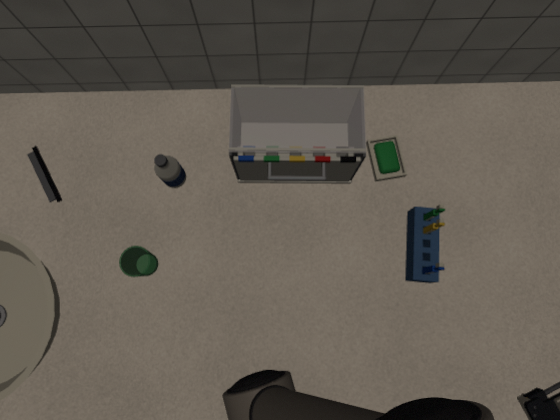

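Both views show the cabinet with its tags (top view, row ~158, columns 245-348), and the stand at (425,245) with green, yellow and blue brushes in it and two empty wells. The tumbler, lotion bottle and soap dish stand clear of it.

```bash
cat > meas.py <<'E'
from h import *
H={'blue':(100,128),'green':(40,85),'yellow':(18,33),'red':(0,8)}
def run(s='0',names=('scene','top')):
    for n in names:
        f=np.load(f'{n}{s}.npz'); i,d=f['i'],f['d']; P=cloud(n,d); hsv=cv2.cvtColor(i,cv2.COLOR_BGR2HSV)
        print(n)
        for c,(a,b) in H.items():
            m=cv2.inRange(hsv,(a,110,50),(b,255,255)); m[d<=0]=0
            k,l,st,ce=cv2.connectedComponentsWithStats(m)
            for j in range(1,k):
                q=P[l==j]
                if len(q)>=12 and q[:,0].max()<.9: print(c,len(q),'px',ce[j].round(1),'med',(1e3*np.median(q,0)).round(),'zmax',(1e3*q[:,2].max()).round(),'x',(1e3*q[:,0].min()).round(),(1e3*q[:,0].max()).round(),'y',(1e3*q[:,1].min()).round(),(1e3*q[:,1].max()).round())
        m=(np.abs(P[...,2]-.065)<.006)&(cv2.inRange(hsv,(95,60,20),(130,255,255))>0)
        if m.sum()>50:
            r=cv2.minAreaRect((1e3*P[m][:,:2]).astype(np.float32)); print('stand top',m.sum(),r)
if __name__=='__main__':
    import sys; run(*(sys.argv[1:2] or ['0']))
E
python3 meas.py
python3 - <<'E'
from h import *
for n,b in (('top',(390,190,460,295)),('scene',(295,310,385,385))):
    i=np.load(f'{n}0.npz')['i'][b[1]:b[3],b[0]:b[2]]; cv2.imwrite(f'pics/{n}_s.png',cv2.resize(i,None,fx=5,fy=5,interpolation=2))
a=cv2.imread('pics/top_s.png');b=cv2.imread('pics/scene_s.png');h=max(a.shape[0],b.shape[0])
z=np.zeros((h,a.shape[1]+b.shape[1],3),np.uint8);z[:a.shape[0],:a.shape[1]]=a;z[:b.shape[0],a.shape[1]:]=b
cv2.imwrite('pics/s.png',z)
E
```

```text
scene
blue 37 px [281.2 155.6] med [686.  85. 193.] zmax 195.0 x 681.0 691.0 y 71.0 97.0
green 51 px [389.1 264. ] med [ 750. -275.   29.] zmax 35.0 x 730.0 764.0 y -289.0 -257.0
yellow 70 px [311.4 190.5] med [682. -29. 192.] zmax 196.0 x 677.0 718.0 y -45.0 -13.0
yellow 45 px [352.7 339.3] med [ 533. -337.  129.] zmax 168.0 x 530.0 537.0 y -344.0 -332.0
red 70 px [327.  208.3] med [680. -85. 192.] zmax 196.0 x 675.0 720.0 y -100.0 -69.0
stand top 1292 ((504.5945739746094, -334.9812316894531), (56.1895751953125, 169.78604125976562), 83.40083312988281)
top
blue 72 px [245.6 157.9] med [687.  82. 193.] zmax 197.0 x 683.0 694.0 y 65.0 96.0
blue 1252 px [424.6 247.2] med [ 494. -330.   65.] zmax 170.0 x 417.0 595.0 y -373.0 -298.0
green 553 px [386.7 156.3] med [ 738. -271.   30.] zmax 37.0 x 698.0 778.0 y -302.0 -243.0
green 73 px [271.2 158. ] med [685.  26. 193.] zmax 198.0 x 681.0 691.0 y 11.0 41.0
green 12 px [433.8 211.8] med [ 569. -341.  128.] zmax 133.0 x 565.0 576.0 y -344.0 -339.0
green 111 px [150.2 265.4] med [468. 315.  72.] zmax 99.0 x 450.0 493.0 y 310.0 328.0
yellow 97 px [296.4 158.4] med [683. -29. 193.] zmax 196.0 x 679.0 692.0 y -47.0 -13.0
yellow 104 px [433.2 226.5] med [ 535. -335.  126.] zmax 168.0 x 530.0 564.0 y -411.0 -333.0
red 82 px [322.2 158.3] med [682. -86. 193.] zmax 197.0 x 677.0 688.0 y -101.0 -70.0
stand top 1408 ((562.1846923828125, -39.380279541015625), (676.5835571289062, 177.34947204589844), 79.16156768798828)
```

View pics/s.png

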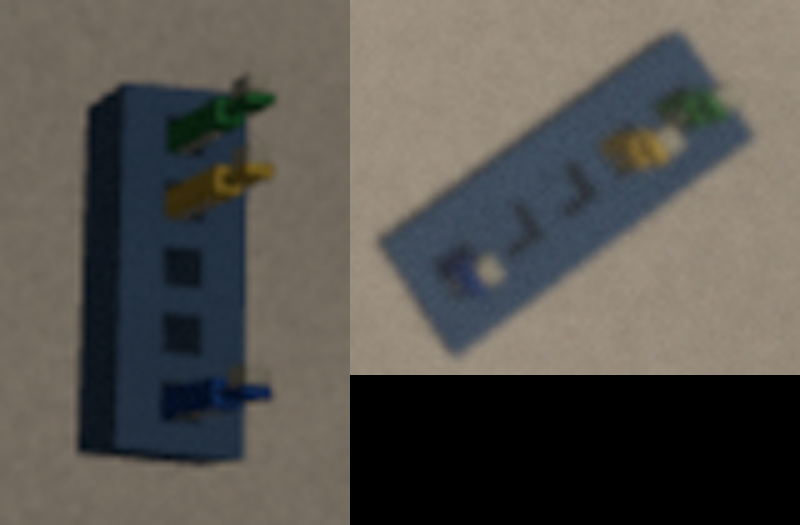

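The enlarged crops confirm it: green is in the far well, yellow in the next, blue in the nearest, and the two wells between them are empty. Red and black are absent. Next I'll measure the handle, the door face and the stand axes.

```bash
cat > m2.py <<'E'
from h import *
for n in ('top','scene'):
    f=np.load(f'{n}0.npz'); i,d=f['i'],f['d']; P=cloud(n,d)*1e3; X,Y,Z=P[...,0],P[...,1],P[...,2]
    h=(X>625)&(X<662)&(abs(Y+27)<75)&(Z>150)&(Z<190); q=P[h]
    print(n,'bar',len(q),np.median(q,0).round(1),'y',np.percentile(q[:,1],[1,99]).round(),'z95',np.percentile(q[:,2],95).round(1),'fit x(y)',np.polyfit(q[:,1],q[:,0],1).round(4))
    t=(X>670)&(X<700)&(Z>186)&(Z<200)&(abs(Y+29)<138); q=P[t]
    p=np.polyfit(q[:,1],q[:,0],1); r=q[:,0]-np.polyval(p,q[:,1]); print('edge fit',p.round(4),'spread',np.percentile(r,[3,97]).round(1),'y',np.percentile(q[:,1],[0.5,99.5]).round(),'z',np.median(q[:,2]).round(1))
    fc=(X>655)&(X<690)&(abs(Y+29)<130)&(Z>40)&(Z<140); q=P[fc]
    if len(q)>50: A=np.c_[q[:,1],q[:,2],np.ones(len(q))]; print('face x=ay+bz+c',np.linalg.lstsq(A,q[:,0],rcond=None)[0].round(4),len(q))
    s=(abs(Z-65)<5)&(X>400)&(X<620)&(Y>-390)&(Y<-280); r=cv2.minAreaRect(P[s][:,:2].astype(np.float32)); print('stand',r,np.median(P[s],0).round(1))
E
python3 m2.py
```

```text
top bar 311 [645.5 -28.  178.9] y [-92.  34.] z95 181.4 fit x(y) [1.290000e-02 6.465334e+02]
edge fit [3.370000e-02 6.856123e+02] spread [-5.  6.] y [-165.  106.] z 192.6
face x=ay+bz+c [ 3.280000e-02 -3.400000e-03  6.822103e+02] 995
stand ((506.60845947265625, -336.6890563964844), (61.408119201660156, 178.6094207763672), 83.8237075805664) [ 499.4 -331.6   64.9]
scene bar 257 [643.3 -32.7 178.2] y [-91.  35.] z95 181.0 fit x(y) [1.420000e-02 6.447565e+02]
edge fit [3.110000e-02 6.835301e+02] spread [-5.   5.8] y [-166.  107.] z 191.7
face x=ay+bz+c [ 3.200000e-02 -1.000000e-04  6.793639e+02] 851
stand ((505.16839599609375, -336.4232482910156), (61.596805572509766, 176.52101135253906), 83.25457763671875) [ 499.2 -333.7   64.5]
```

```bash
python3 -m handwheel '[45,45,10,-0.045,0.4,45,45,10,-0.045,0.4,45,45,10,-0.045,0.4,45,45,10,-0.045,0.4,45,45,10,-0.045,0.4,45,45,0,-0.045,0.4,45,45,0,-0.045,0.4,45,45,0,-0.045,0.4]' 10; python3 -m handwheel '[40,45,0,-0.045,0.4,40,45,0,-0.045,0.4,0,0,0,0,0.4,0,0,0,0,0.4]'
```

```text
time: 0.9
tool_pos: [0.4943, -0.1976, 0.2794]
tool_rot: [3.142, 0.0, 0.055]
contact_force: [-0.3, -0.4, 1.0]
opening: 0.0373
grip_force: 0.0
time: 1.3
tool_pos: [0.5598, -0.1236, 0.2787]
tool_rot: [-3.142, 0.002, -0.03]
contact_force: [-0.5, 0.1, -0.3]
opening: 0.0366
grip_force: 0.0
```

```bash
python3 -m handwheel '[35,31,0,0,0.4,35,31,0,0,0.4,34,32,0,0,0.4,0,0,0,0,0.4,0,0,0,0,0.4]'; python3 - <<'E'
from h import *
i,d=eyes.read_camera('wrist'); cv2.imwrite('pics/w1.png',i)
K,D,T=cal('wrist'); print(-T[:3,:3].T@T[:3,3],T[2,:3])
E
```

```text
time: 1.8
tool_pos: [0.6633, -0.0316, 0.2786]
tool_rot: [3.141, 0.002, -0.033]
contact_force: [-0.6, -0.4, 0.4]
opening: 0.0369
grip_force: 0.0
[ 0.73380838 -0.03517448  0.42222463] [-0.26017011  0.00792141 -0.9655303 ]
```

View pics/w1.png

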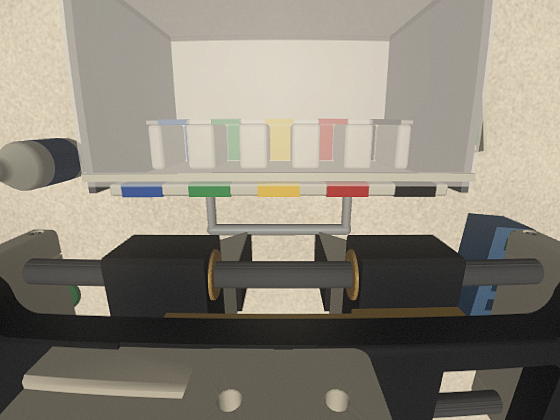

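The wrist view shows the bar at row ~229 (columns 208-350) and the tags at row ~190. I'll cast both to check the gap before going down.

```bash
python3 - <<'E'
from h import *
print('bar far/near edge',(1e3*world('wrist',[(279,224),(279,234)],z=.180)).round(1))
print('tags',(1e3*world('wrist',[(142,190),(209,190),(278,190),(347,190),(415,190)],z=.192)).round(1))
print('tag rows',(1e3*world('wrist',[(278,183),(278,197)],z=.192)).round(1))
E
```

```text
bar far/near edge [[651.  -29.2 180. ]
 [641.7 -28.9 180. ]]
tags [[ 688.1   81.5  192. ]
 [ 686.    26.1  192. ]
 [ 684.1  -29.8  192. ]
 [ 682.2  -85.7  192. ]
 [ 680.4 -141.8  192. ]]
tag rows [[689.8 -30.  192. ]
 [678.3 -29.6 192. ]]
```

```bash
python3 -m handwheel '[1,2,-40,0,0.4,0,0,-40,0,0.4,0,0,-15,0,0.4,0,0,-12,0,0.4,0,0,0,0,0.4]'; 
```

```text
time: 2.35
tool_pos: [0.6636, -0.0301, 0.1718]
tool_rot: [3.142, 0.002, -0.035]
contact_force: [0.5, -0.2, 0.6]
opening: 0.0364
grip_force: 0.0
```

```bash
python3 -m handwheel '[-8,0,0,0,0.4,-10,0,-2,0,0.4,-10,0,-3,0,0.4,-10,0,-4,0,0.4,-8,0,-4,0,0.4,-6,0,-3,0,0.4,0,0,0,0,0.4]'
```

```text
time: 3.05
tool_pos: [0.6121, -0.0288, 0.1576]
tool_rot: [3.141, -0.001, -0.033]
contact_force: [0.5, -0.0, -0.2]
opening: 0.0367
grip_force: 0.0
```

```bash
python3 -m handwheel '[-4,0,-2,0,0.4,-4,0,-2,0,0.4,-3,0,0,0,0.4,0,0,0,0,0.4,0,0,0,0,0.4]'; python3 - <<'E'
from h import *
i,d=eyes.read_camera('scene'); cv2.imwrite('pics/s2.png',cv2.resize(i[90:270,220:430],None,fx=3,fy=3))
E
```

```text
time: 3.55
tool_pos: [0.6034, -0.0287, 0.1523]
tool_rot: [3.141, -0.004, -0.033]
contact_force: [7.4, 0.3, -5.1]
opening: 0.0371
grip_force: 15.4
```

View pics/s2.png

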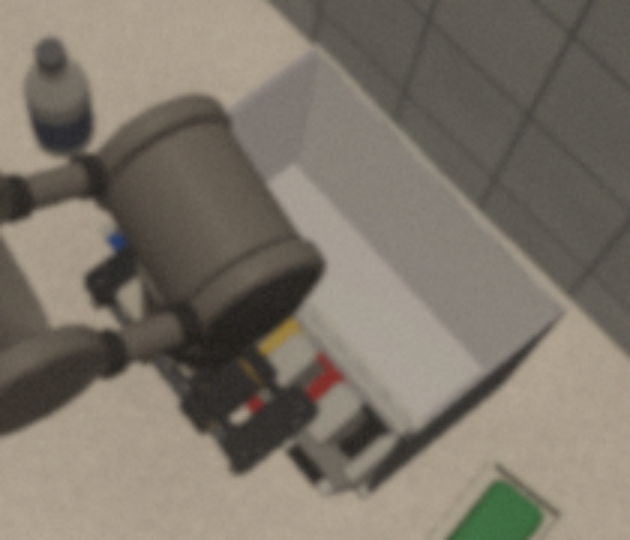

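```bash
python3 -m handwheel '[2,0,0,0,0.4,0,0,12,0,0.4,0,0,20,0,0.4,0,0,40,0,0.4,0,0,50,0,0.4,0,0,20,0,0.4]'; python3 - <<'E'
from h import *
for n in ('scene','top'):
    i,d=eyes.read_camera(n); np.savez(f'{n}1.npz',i=i,d=d)
E
python3 meas.py 1
```

```text
time: 4.2
tool_pos: [0.6043, -0.0288, 0.2997]
tool_rot: [3.14, -0.005, -0.033]
contact_force: [0.8, 0.0, -0.2]
opening: 0.0367
grip_force: 0.0
scene
yellow 38 px [311.3 202. ] med [703. -19.  46.] zmax 394.0 x 594.0 719.0 y -95.0 -16.0
yellow 43 px [352.8 339.2] med [ 533. -337.  134.] zmax 168.0 x 530.0 537.0 y -345.0 -332.0
red 97 px [326.  218.1] med [699. -80.  44.] zmax 385.0 x 619.0 719.0 y -124.0 -72.0
red 21 px [308.8 229. ] med [616. -94. 182.] zmax 391.0 x 568.0 624.0 y -123.0 -90.0
stand top 1291 ((504.56805419921875, -335.09765625), (56.44629669189453, 170.10679626464844), 83.03022003173828)
top
blue 55 px [245.7 166.3] med [704.  91.  49.] zmax 398.0 x 586.0 728.0 y 64.0 95.0
blue 37 px [242.1 186.6] med [625.  91. 182.] zmax 642.0 x 502.0 629.0 y 48.0 99.0
blue 1326 px [424.3 247.4] med [ 493. -329.   65.] zmax 169.0 x 417.0 595.0 y -373.0 -299.0
green 583 px [386.6 156.9] med [ 736. -271.   30.] zmax 36.0 x 697.0 778.0 y -301.0 -243.0
green 19 px [270.5 187.9] med [621.  28. 182.] zmax 184.0 x 618.0 625.0 y 23.0 34.0
green 23 px [434.8 212.2] med [ 569. -342.  128.] zmax 144.0 x 565.0 576.0 y -373.0 -338.0
green 97 px [150.5 264.8] med [470. 315.  68.] zmax 99.0 x 450.0 494.0 y 311.0 326.0
yellow 55 px [297.4 187.5] med [620. -29. 182.] zmax 187.0 x 617.0 624.0 y -44.0 -16.0
yellow 108 px [433.  226.5] med [ 536. -335.  126.] zmax 169.0 x 530.0 564.0 y -411.0 -333.0
stand top 1417 ((588.5501708984375, -42.391021728515625), (694.1250610351562, 178.4671173095703), 74.10444641113281)
```

```bash
python3 -m handwheel '[20,0,0,0,0,20,0,0,0,0,0,0,-40,0,0,0,0,-40,0,0,0,0,-35,0,0,0,0,0,0,0]'; python3 -m handwheel '[-10,0,-3,0,0,-10,0,-5,0,0,-8,0,-5,0,0,-6,0,-3,0,0,0,0,0,0,0]'
```

```text
time: 4.9
tool_pos: [0.6397, -0.0281, 0.1725]
tool_rot: [-3.14, 0.014, -0.033]
contact_force: [-1.0, 0.4, -0.5]
opening: 0.0006
grip_force: 0.0
time: 5.4
tool_pos: [0.6107, -0.0286, 0.1653]
tool_rot: [3.141, -0.004, -0.033]
contact_force: [3.7, 0.5, 0.8]
opening: 0.0002
grip_force: 1.5
```

```bash
python3 -m handwheel '[-5,0,-2,0,0,-4,0,0,0,0,-3,0,0,0,0,0,0,0,0,0]'; python3 -m handwheel '[2,0,0,0,0,0,0,40,0,0,0,-10,50,0,0.4,-20,-40,30,0,0.4,-40,-40,0,0,0.4,-40,-40,0,0,0.4,-40,-40,0,0,0.4]'; python3 - <<'E'
from h import *
for n in ('scene','top'):
    i,d=eyes.read_camera(n); np.savez(f'{n}2.npz',i=i,d=d)
E
python3 meas.py 2
```

```text
time: 5.8
tool_pos: [0.608, -0.029, 0.1669]
tool_rot: [3.141, -0.028, -0.034]
contact_force: [29.0, 2.4, 0.5]
opening: 0.0008
grip_force: 12.4
time: 6.5
tool_pos: [0.4733, -0.1826, 0.2791]
tool_rot: [3.141, 0.0, -0.033]
contact_force: [0.5, -1.0, 0.1]
opening: 0.0348
grip_force: 0.0
scene
blue 22 px [250.6 183.1] med [591.  86. 166.] zmax 170.0 x 588.0 593.0 y 75.0 99.0
blue 15 px [318.3 365.2] med [ 439. -326.  162.] zmax 170.0 x 436.0 444.0 y -333.0 -322.0
green 13 px [384.3 256.5] med [ 754. -252.   28.] zmax 33.0 x 746.0 762.0 y -256.0 -247.0
green 15 px [382.7 263.3] med [ 739. -262.   29.] zmax 33.0 x 730.0 745.0 y -269.0 -255.0
green 12 px [394.3 261.2] med [ 765. -278.   29.] zmax 32.0 x 758.0 772.0 y -286.0 -270.0
green 21 px [384.  268.6] med [ 729. -274.   30.] zmax 32.0 x 717.0 743.0 y -287.0 -261.0
yellow 59 px [307.9 202.4] med [681. -23. 124.] zmax 132.0 x 674.0 696.0 y -42.0 -15.0
yellow 13 px [276.8 213.7] med [588. -14. 168.] zmax 606.0 x 500.0 595.0 y -121.0 -11.0
yellow 45 px [352.7 339.3] med [ 533. -337.  129.] zmax 169.0 x 530.0 538.0 y -344.0 -332.0
red 69 px 
[... 562 characters left out ...]
71.9 171.7] med [690.  26.  47.] zmax 134.0 x 678.0 703.0 y 13.0 39.0
green 78 px [271.  203.1] med [591.  28. 166.] zmax 172.0 x 584.0 596.0 y 13.0 44.0
green 99 px [150.6 265.2] med [469. 315.  67.] zmax 99.0 x 450.0 494.0 y 311.0 327.0
yellow 128 px [294.9 172.3] med [688. -31.  46.] zmax 132.0 x 676.0 701.0 y -43.0 -17.0
yellow 90 px [296.  203.5] med [588. -27. 166.] zmax 171.0 x 582.0 595.0 y -42.0 -11.0
red 111 px [318.3 172.1] med [683. -88.  47.] zmax 133.0 x 674.0 698.0 y -101.0 -73.0
red 93 px [321.6 203.5] med [586. -83. 166.] zmax 171.0 x 581.0 594.0 y -100.0 -66.0
stand top 295 ((584.2700805664062, -46.328765869140625), (696.8058471679688, 98.11947631835938), 66.82847595214844)
```

```bash
python3 -m handwheel '[25,-40,0,-0.04,0.5,25,-40,0,-0.04,0.5,25,-40,0,0,0.5,20,-40,0,0,0.5,0,0,0,0,0.5,0,0,0,0,0.5]' 5;  python3 - <<'E'
from h import *
i,d=eyes.read_camera('wrist'); cv2.imwrite('pics/w2.png',i); np.savez('w2.npz',i=i,d=d)
E
```

```text
time: 7.2
tool_pos: [0.5701, -0.3418, 0.2772]
tool_rot: [-3.14, 0.002, -0.114]
contact_force: [-0.1, 0.8, -0.2]
opening: 0.0458
grip_force: 0.0
```

View pics/w2.png

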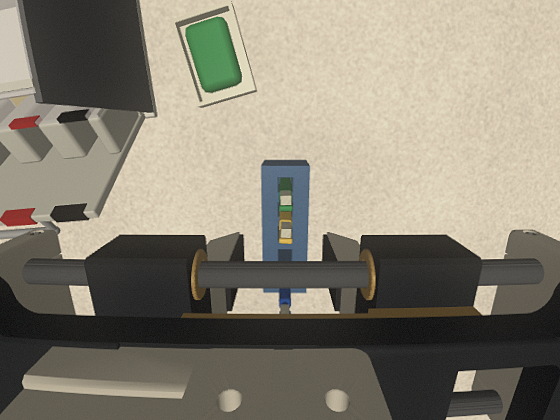

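The green head is at (286,200) and the yellow head at (286,233), both centred between the fingers. I'll cast the head tops as a check.

```bash
python3 - <<'E'
from h import *
print((1e3*world('wrist',[(286,200),(286,233)],z=.166)).round(1))
print((1e3*world('wrist',[(265,165),(307,165)],z=.065)).round(1))
E
python3 -m handwheel '[0,-1,-40,0,0.5,0,0,-40,0,0.5,0,0,-40,0,0.5,0,0,-30,0,0.5,0,0,-9,0,0.5,0,0,0,0,0.5]'
```

```text
[[ 576.1 -344.9  166. ]
 [ 544.5 -341.4  166. ]]
[[ 597.3 -322.4   65. ]
 [ 591.6 -373.5   65. ]]
time: 7.85
tool_pos: [0.5698, -0.3413, 0.1195]
tool_rot: [-3.141, 0.001, -0.112]
contact_force: [0.6, -0.5, 1.1]
opening: 0.0458
grip_force: 0.0
```

```bash
python3 -m handwheel '[0,0,0,0,0,0,0,0,0,0,0,0,0,0,0,0,0,0,0,0]' 5; python3 -m handwheel '[0,0,15,0,0,0,0,35,0,0,0,0,40,0,0,0,0,40,0,0,0,0,0,0,0]'
```

```text
time: 8.25
tool_pos: [0.5704, -0.3429, 0.1205]
tool_rot: [3.141, -0.001, -0.113]
contact_force: [-0.5, 0.1, 0.1]
opening: 0.0187
grip_force: 0.0
time: 8.75
tool_pos: [0.572, -0.3441, 0.257]
tool_rot: [3.135, -0.011, -0.113]
contact_force: [1.1, -0.6, -0.3]
opening: 0.0141
grip_force: 5.0
```

```bash
python3 -m handwheel '[0,20,20,0,0,0,40,15,0,0,0,40,0,0,0,10,40,0,0.02,0,10,40,0,0.02,0,15,40,0,0.02,0,15,40,0,0.02,0,15,40,0,0,0]'; python3 -m handwheel '[15,40,0,0,0,10,30,0,0,0,0,0,0,0,0,0,0,0,0,0]';  python3 - <<'E'
from h import *
for n in ('scene','top'):
    i,d=eyes.read_camera(n); np.savez(f'{n}3.npz',i=i,d=d)
i=np.load('scene3.npz')['i'];j=np.load('top3.npz')['i']
cv2.imwrite('pics/g3.png',np.hstack([cv2.resize(i[90:290,200:400],(400,400)),cv2.resize(j[80:280,190:390],(400,400))]))
E
```

```text
time: 9.55
tool_pos: [0.6353, -0.041, 0.2842]
tool_rot: [3.142, 0.0, -0.033]
contact_force: [0.5, -0.7, -0.6]
opening: 0.0142
grip_force: 5.0
time: 9.95
tool_pos: [0.6599, 0.0279, 0.2838]
tool_rot: [3.141, 0.001, -0.032]
contact_force: [0.0, -0.6, 0.2]
opening: 0.014
grip_force: 5.0
```

View pics/g3.png

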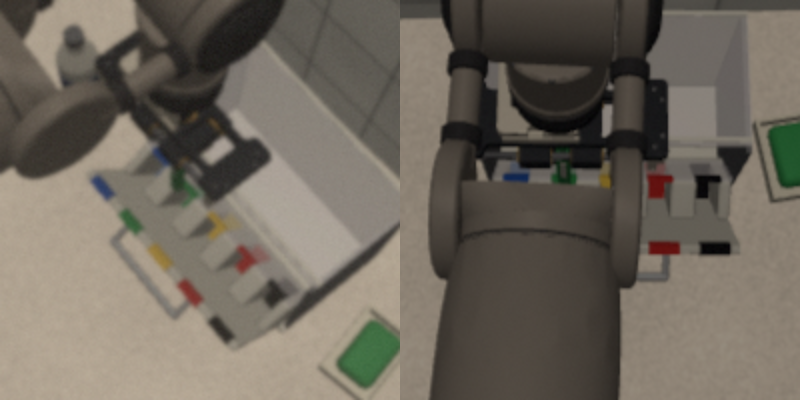

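Both views show the green handle hanging below the fingers over the green pocket (scene crop (180,183), top crop (563,160)). Next I'll find its foot height.

```bash
python3 - <<'E'
from h import *
for n in ('scene','top'):
    f=np.load(f'{n}3.npz'); i,d=f['i'],f['d']; P=cloud(n,d)*1e3; hsv=cv2.cvtColor(i,cv2.COLOR_BGR2HSV)
    m=(cv2.inRange(hsv,(40,70,25),(90,255,255))>0)&(P[...,2]>137)&(abs(P[...,1]-27)<25)&(P[...,0]>620)&(P[...,0]<700)
    q=P[m]; print(n,len(q),np.median(q,0).round(),np.percentile(q[:,2],[0,5,50,95]).round())
    m=(cv2.inRange(hsv,(40,70,25),(90,255,255))>0)&(P[...,0]<650)&(P[...,0]>560)&(abs(P[...,1]-27)<30); print('tag',np.median(P[m],0).round())
E
```

```text
scene 35 [656.  21. 203.] [178. 181. 203. 233.]
tag [589.  31. 165.]
top 66 [655.  24. 246.] [188. 198. 246. 351.]
tag [638.  23. 351.]
```

```bash
python3 -m handwheel '[0,0,-40,0,0,0,0,-35,0,0,0,0,-17,0,0,0,0,0,0,0]' 3;  python3 -m handwheel '[-6,0,-8,0,0,-6,0,-9,0,0,-6,0,-9,0,0,-2,0,-9,0,0,-1,0,-9,0,0,-1,0,-9,0,0,0,0,0,0,0]'
```

```text
time: 10.45
tool_pos: [0.6583, 0.0258, 0.1894]
tool_rot: [3.142, 0.006, -0.035]
contact_force: [-0.6, 0.6, -0.1]
opening: 0.0139
grip_force: 3.0
time: 11.15
tool_pos: [0.6374, 0.0272, 0.1383]
tool_rot: [3.141, 0.002, -0.033]
contact_force: [0.3, -0.0, -0.8]
opening: 0.0138
grip_force: 3.0
```

```bash
python3 -m handwheel '[0,0,0,0,0.3,0,0,0,0,0.3,0,0,0,0,0.3,0,0,25,0,0.3,0,0,40,0,0.3,-10,-10,40,0,0.4,-20,-30,40,-0.02,0.5,-20,-40,0,-0.03,0.5]' 5; python3 -m handwheel '[-10,-40,0,-0.03,0.5,0,-40,0,0,0.5,-5,-40,0,0,0.5,-5,-40,0,0,0.5,-5,-40,0,0,0.5]';  python3 - <<'E'
from h import *
for n in ('scene','top'):
    i,d=eyes.read_camera(n); np.savez(f'{n}4.npz',i=i,d=d)
i=np.load('scene4.npz')['i'];j=np.load('top4.npz')['i']
cv2.imwrite('pics/g4.png',np.hstack([cv2.resize(i[90:290,200:400],(400,400)),cv2.resize(j[80:280,190:390],(400,400))]))
E
python3 meas.py 4 | grep -E 'stand|scene|top|blue|yellow|green'
```

```text
time: 11.95
tool_pos: [0.5914, -0.0501, 0.2879]
tool_rot: [3.14, -0.012, -0.081]
contact_force: [2.1, -1.1, 0.5]
opening: 0.0441
grip_force: 0.0
time: 12.45
tool_pos: [0.5642, -0.2521, 0.282]
tool_rot: [3.141, -0.001, -0.113]
contact_force: [0.4, -0.0, 0.4]
opening: 0.0458
grip_force: 0.0
scene
blue 22 px [250.9 183.5] med [590.  86. 167.] zmax 169.0 x 588.0 593.0 y 73.0 98.0
yellow 60 px [307.9 202.4] med [681. -23. 125.] zmax 132.0 x 674.0 697.0 y -42.0 -15.0
yellow 71 px [279.5 217.7] med [587. -25. 165.] zmax 171.0 x 581.0 595.0 y -40.0 -10.0
yellow 45 px [352.7 339.2] med [ 533. -337.  130.] zmax 169.0 x 530.0 537.0 y -344.0 -332.0
stand top 1149 ((495.2694396972656, -333.677001953125), (56.27073669433594, 150.8225555419922), 83.54714965820312)
top
blue 108 px [248.5 171.7] med [692.  84.  47.] zmax 132.0 x 681.0 704.0 y 69.0 95.0
blue 73 px [245.2 203. ] med [592.  85. 166.] zmax 170.0 x 587.0 597.0 y 70.0 101.0
blue 16 px [435.8 211.4] med [ 583. -369.   67.] zmax 69.0 x 578.0 586.0 y -375.0 -362.0
green 445 px [385.9 153.7] med [ 744. -268.   30.] zmax 378.0 x 608.0 777.0 y -302.0 -170.0
green 170 px [272.2 176.1] med [682.  25.  89.] zmax 140.0 x 627.0 702.0 y 13.0 39.0
green 91 px [271.1 202.6] med [591.  28. 166.] zmax 170.0 x 584.0 601.0 y 13.0 44.0
green 94 px [150.3 265.3] med [468. 315.  70.] zmax 97.0 x 450.0 494.0 y 311.0 327.0
yellow 129 px [294.9 172.2] med [688. -31.  47.] zmax 133.0 x 676.0 702.0 y -43.0 -17.0
yellow 90 px [296.  203.5] med [588. -27. 165.] zmax 170.0 x 583.0 595.0 y -42.0 -11.0
stand top 52 ((651.0650024414062, -43.853271484375), (675.1586303710938, 52.117645263671875), 81.4454116821289)
```

View pics/g4.png

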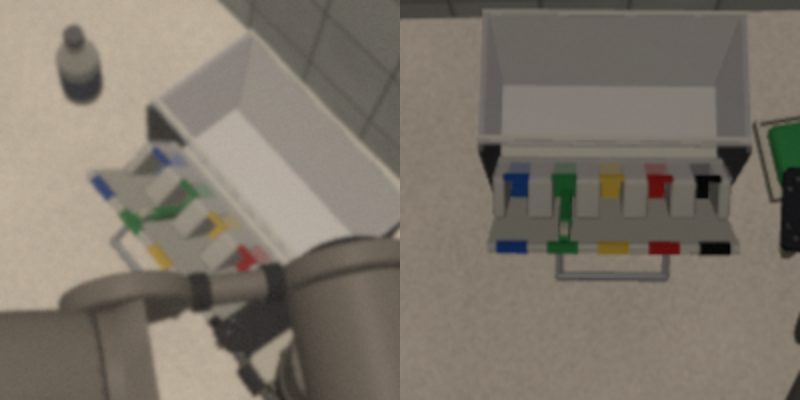

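The green brush is lying in the green pocket (top crop (565,210)), bristle end up against the panel. The stand and the yellow brush haven't moved, so yellow is next.

```bash
python3 -m handwheel '[-13,-44,0,0,0.5,-13,-44,0,0,0.5,0,0,0,0,0.5]' 5; python3 - <<'E'
from h import *
i,d=eyes.read_camera('wrist'); hsv=cv2.cvtColor(i,cv2.COLOR_BGR2HSV); P=cloud('wrist',d)*1e3
m=(cv2.inRange(hsv,(18,110,60),(33,255,255))>0)&(P[...,2]>60)&(P[...,2]<180)&(abs(P[...,1]+340)<40); q=P[m]; print(len(q),np.median(q,0),q.min(0),q.max(0))
print(robot.observe()['tool_pos'])
E
```

```text
time: 12.85
tool_pos: [0.5367, -0.3429, 0.2812]
tool_rot: [3.14, 0.001, -0.118]
contact_force: [0.5, -0.2, -1.0]
opening: 0.046
grip_force: 0.0
218 [ 545.13033588 -338.58555085  123.74410514] [ 534.74365494 -345.1088732    60.53931558] [ 550.03708543 -331.64317273  166.6206079 ]
[ 0.53766937 -0.34037767  0.2812797 ]
```

```bash
python3 -m handwheel '[0,2,-40,0,0.5,0,0,-40,0,0.5,0,0,-40,0,0.4,0,0,-30,0,0.4,0,0,-12,0,0.3,0,0,0,0,0,0,0,0,0,0,0,0,0,0,0]'; python3 -m handwheel '[0,0,0,0,0,0,0,0,0,0,0,0,0,0,0]'
```

```text
time: 13.7
tool_pos: [0.5396, -0.3371, 0.1218]
tool_rot: [3.139, -0.003, -0.113]
contact_force: [0.2, -0.2, -0.2]
opening: 0.0142
grip_force: 5.0
time: 14.0
tool_pos: [0.5393, -0.3374, 0.1214]
tool_rot: [3.139, -0.003, -0.113]
contact_force: [-0.7, -1.2, 6.8]
opening: 0.0142
grip_force: 5.0
```

```bash
python3 -m handwheel '[0,0,15,0,0,0,0,40,0,0,0,0,40,0,0,0,10,40,0,0,0,30,30,0,0,5,40,0,0.02,0,10,40,0,0.02,0,15,40,0,0.02,0]'; python3 -m handwheel '[20,40,0,0.02,0,20,40,0,0,0,20,40,0,0,0,20,30,0,0,0,0,0,0,0,0,0,0,0,0,0]'
```

```text
time: 14.8
tool_pos: [0.5681, -0.1751, 0.2853]
tool_rot: [3.142, -0.0, -0.054]
contact_force: [1.6, -0.8, 0.1]
opening: 0.0139
grip_force: 5.0
time: 15.4
tool_pos: [0.6483, -0.0259, 0.2841]
tool_rot: [3.141, 0.001, -0.032]
contact_force: [-0.2, -0.2, -1.1]
opening: 0.0141
grip_force: 5.0
```

```bash
python3 -m handwheel '[11,-3,0,0,0,0,0,-40,0,0,0,0,-35,0,0,0,0,-15,0,0,0,0,0,0,0]' 3;  python3 -m handwheel '[-6,0,-9,0,0,-6,0,-10,0,0,-6,0,-10,0,0,-2,0,-9,0,0,-1,0,-9,0,0,-1,0,-9,0,0,0,0,0,0,0]'
```

```text
time: 15.9
tool_pos: [0.6575, -0.031, 0.1918]
tool_rot: [-3.141, 0.006, -0.035]
contact_force: [1.0, 1.1, -0.7]
opening: 0.0139
grip_force: 3.0
time: 16.6
tool_pos: [0.6368, -0.0297, 0.1374]
tool_rot: [-3.142, 0.002, -0.033]
contact_force: [0.1, 0.1, -0.8]
opening: 0.0137
grip_force: 3.0
```

```bash
python3 -m handwheel '[0,0,0,0,0.3,0,0,0,0,0.3,0,0,0,0,0.3,0,0,25,0,0.3,0,0,40,0,0.3,-20,-10,40,0,0.4,-40,-30,30,-0.02,0.5,-40,-40,0,-0.03,0.5]' 5; python3 -m handwheel '[-40,-40,0,-0.03,0.5,-30,-40,0,0,0.5,-10,-40,0,0,0.5,0,-40,0,0,0.5,0,0,0,0,0.5]';  python3 - <<'E'
from h import *
for n in ('scene','top'):
    i,d=eyes.read_camera(n); np.savez(f'{n}5.npz',i=i,d=d)
i=np.load('scene5.npz')['i'];j=np.load('top5.npz')['i']
cv2.imwrite('pics/g5.png',np.hstack([cv2.resize(i[180:400,200:420],(400,400)),cv2.resize(j[80:280,190:450],(520,400))])[:,:800])
E
python3 meas.py 5 | grep -E 'stand|scene|top|blue|yellow|green'
```

```text
time: 17.4
tool_pos: [0.5489, -0.1006, 0.2739]
tool_rot: [3.14, -0.009, -0.081]
contact_force: [0.4, -0.8, -0.6]
opening: 0.0446
grip_force: 0.0
time: 17.9
tool_pos: [0.4719, -0.2603, 0.2695]
tool_rot: [3.139, -0.001, -0.118]
contact_force: [0.2, 0.1, 0.2]
opening: 0.0459
grip_force: 0.0
scene
blue 20 px [250.6 183.2] med [591.  86. 166.] zmax 170.0 x 588.0 593.0 y 75.0 100.0
green 292 px [383.8 267.1] med [ 733. -270.   29.] zmax 34.0 x 699.0 769.0 y -294.0 -246.0
yellow 130 px [302.  207.9] med [664. -30. 124.] zmax 158.0 x 614.0 695.0 y -43.0 -15.0
yellow 82 px [280.1 217.5] med [588. -26. 166.] zmax 170.0 x 581.0 598.0 y -41.0 -9.0
top
blue 108 px [248.5 171.7] med [691.  84.  46.] zmax 134.0 x 681.0 705.0 y 69.0 95.0
blue 73 px [245.2 203. ] med [592.  85. 166.] zmax 173.0 x 588.0 597.0 y 70.0 101.0
blue 121 px [422.  211.8] med [ 586. -328.   66.] zmax 71.0 x 562.0 594.0 y -375.0 -314.0
green 572 px [386.7 156.8] med [ 736. -271.   30.] zmax 36.0 x 696.0 777.0 y -302.0 -243.0
green 165 px [272.  175.9] med [682.  26.  90.] zmax 155.0 x 623.0 703.0 y 13.0 39.0
green 89 px [271.1 202.7] med [591.  28. 166.] zmax 171.0 x 584.0 602.0 y 13.0 44.0
green 113 px [150.2 265.2] med [469. 315.  72.] zmax 99.0 x 450.0 493.0 y 310.0 327.0
yellow 209 px [295.4 177.3] med [679. -30.  89.] zmax 170.0 x 609.0 701.0 y -43.0 -17.0
yellow 109 px [296.2 202.7] med [589. -27. 166.] zmax 171.0 x 583.0 602.0 y -42.0 -11.0
stand top 186 ((590.8540649414062, -39.180328369140625), (656.6726684570312, 147.95516967773438), 76.77649688720703)
```

View pics/g5.png

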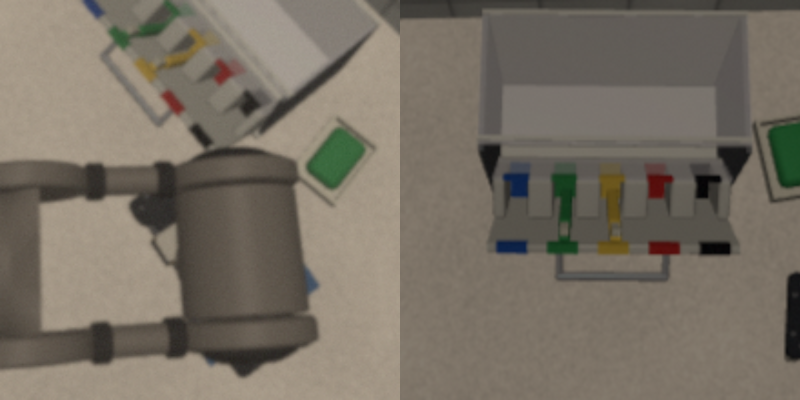

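Green and yellow are both in their pockets. I'll move above blue and check with the wrist camera.

```bash
python3 -m handwheel '[-15,-35,6,0,0.5,-15,-34,6,0,0.5,0,0,0,0,0.5]' 5; cat > wb.py <<'E'
from h import *
i,d=eyes.read_camera('wrist'); hsv=cv2.cvtColor(i,cv2.COLOR_BGR2HSV); P=cloud('wrist',d)*1e3; X,Y,Z=P[...,0],P[...,1],P[...,2]
m=(cv2.inRange(hsv,(95,60,20),(130,255,255))>0)&(Z>72)&(Z<180)&(abs(Y+330)<60)&(abs(X-441)<50); q=P[m]; print(len(q),np.median(q,0).round(),np.percentile(q,2,0).round(),np.percentile(q,98,0).round())
s=(cv2.inRange(hsv,(95,60,20),(130,255,255))>0)&(abs(Z-65)<4)&(abs(Y+330)<90); print(len(P[s]),cv2.minAreaRect(P[s][:,:2].astype(np.float32)))
cv2.imwrite('pics/w6.png',i)
print(robot.observe()['tool_pos'])
E
python3 wb.py
```

```text
time: 18.3
tool_pos: [0.4418, -0.327, 0.2821]
tool_rot: [3.139, -0.001, -0.115]
contact_force: [0.2, 0.6, -0.7]
opening: 0.0457
grip_force: 0.0
203 [ 450. -327.  124.] [ 440. -334.   76.] [ 451. -321.  165.]
5945 ((507.3209533691406, -335.03363037109375), (59.06524658203125, 174.41795349121094), 83.36390686035156)
[ 0.44240463 -0.32516426  0.28160811]
```

View pics/w6.png

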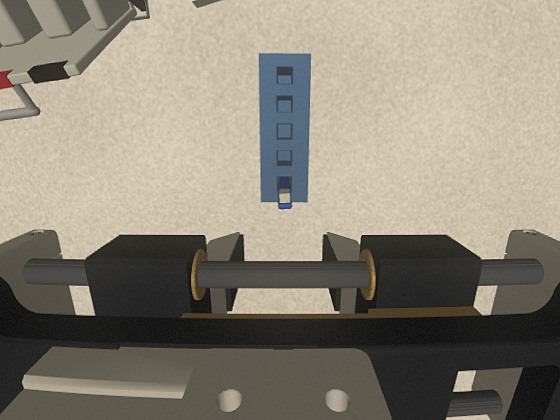

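Blue is at (285,195), centred between the fingers, and the other four wells are empty.

```bash
python3 -m handwheel '[1,-1,-40,0,0.5,0,0,-40,0,0.5,0,0,-40,0,0.4,0,0,-30,0,0.4,0,0,-12,0,0.3,0,0,0,0,0,0,0,0,0,0,0,0,0,0,0]'; python3 -m handwheel '[0,0,0,0,0,0,0,0,0,0]'
```

```text
time: 19.15
tool_pos: [0.4445, -0.3265, 0.1212]
tool_rot: [3.139, -0.003, -0.113]
contact_force: [-0.6, -0.7, -0.1]
opening: 0.0143
grip_force: 5.0
time: 19.35
tool_pos: [0.4442, -0.3267, 0.1208]
tool_rot: [3.139, -0.003, -0.113]
contact_force: [-0.1, -1.3, 5.6]
opening: 0.014
grip_force: 5.0
```

```bash
python3 -m handwheel '[0,0,15,0,0,0,0,40,0,0,0,0,40,0,0,0,10,40,0,0,0,30,30,0,0,10,45,0,0.02,0,20,45,0,0.02,0,20,45,0,0.02,0]'; python3 -m handwheel '[20,45,0,0.02,0,25,45,0,0,0,25,45,0,0,0,25,40,0,0,0,25,40,0,0,0,25,20,0,0,0,0,0,0,0,0,0,0,0,0,0]'
```

```text
time: 20.15
tool_pos: [0.4935, -0.1494, 0.2852]
tool_rot: [3.141, -0.001, -0.054]
contact_force: [0.5, -0.3, -0.5]
opening: 0.0138
grip_force: 5.0
time: 20.95
tool_pos: [0.6367, 0.0817, 0.2837]
tool_rot: [3.141, 0.001, -0.032]
contact_force: [-0.6, -0.2, -1.0]
opening: 0.0139
grip_force: 5.0
```

```bash
python3 -m handwheel '[25,1,0,0,0,0,0,-40,0,0,0,0,-35,0,0,0,0,-15,0,0,0,0,0,0,0]' 3;  python3 -m handwheel '[-6,0,-9,0,0,-6,0,-10,0,0,-6,0,-10,0,0,-2,0,-9,0,0,-1,0,-9,0,0,-1,0,-9,0,0,0,0,0,0,0]'; python3 -m handwheel '[0,0,0,0,0.3,0,0,0,0,0.3,0,0,0,0,0.3,0,0,25,0,0.3,0,0,40,0,0.3,-40,-10,40,0,0.4,-40,-20,10,0,0.3,-40,-30,0,0,0.2]'; python3 -m handwheel '[-40,-40,0,0,0,-40,-40,0,0,0,0,0,0,0,0]' 10; python3 - <<'E'
from h import *
for n in ('scene','top'):
    i,d=eyes.read_camera(n); np.savez(f'{n}6.npz',i=i,d=d)
i=np.load('scene6.npz')['i'];j=np.load('top6.npz')['i']
cv2.imwrite('pics/g6.png',np.hstack([cv2.resize(i[90:290,200:400],(400,400)),cv2.resize(j[80:280,190:390],(400,400))]))
E
python3 meas.py 6
```

```text
time: 21.45
tool_pos: [0.66, 0.0809, 0.1919]
tool_rot: [3.141, 0.006, -0.035]
contact_force: [0.1, 0.3, 0.5]
opening: 0.0141
grip_force: 3.0
time: 22.15
tool_pos: [0.6394, 0.0823, 0.1371]
tool_rot: [3.141, 0.002, -0.033]
contact_force: [-0.2, -0.3, -0.1]
opening: 0.0138
grip_force: 3.0
time: 22.95
tool_pos: [0.5251, 0.0241, 0.2505]
tool_rot: [3.141, -0.005, -0.031]
contact_force: [0.6, -1.9, 0.0]
opening: 0.0239
grip_force: 0.0
time: 23.25
tool_pos: [0.4511, -0.0497, 0.2487]
tool_rot: [3.14, 0.001, -0.037]
contact_force: [-0.2, 0.4, -0.1]
opening: 0.0021
grip_force: 0.0
scene
blue 37 px [251.1 183.1] med [591.  85. 167.] zmax 171.0 x 587.0 598.0 y 72.0 99.0
blue 28 px [268.1 179.9] med [637.  79. 127.] zmax 140.0 x 623.0 658.0 y 75.0 83.0
green 16 px [265.8 200.2] med [590.  30. 167.] zmax 170.0 x 588.0 596.0 y 21.0 37.0
yellow 134 px [302.  207.9] med [662. -30. 122.] zmax 156.0 x 613.0 695.0 y -43.0 -14.0
yellow 83 px [280.  217.5] med [588. -26. 165.] zmax 170.0 x 582.0 598.0 y -41.0 -9.0
red 69 px [322.1 219.4] med [681. -80. 122.] zmax 133.0 x 672.0 693.0 y -98.0 -71.0
red 73 px
[... 467 characters left out ...]
.6 156.8] med [ 736. -271.   30.] zmax 36.0 x 696.0 777.0 y -301.0 -243.0
green 167 px [272.1 175.9] med [682.  26.  92.] zmax 153.0 x 623.0 702.0 y 13.0 39.0
green 89 px [271.1 202.6] med [591.  28. 166.] zmax 171.0 x 584.0 601.0 y 13.0 44.0
green 115 px [150.5 265.2] med [469. 315.  68.] zmax 98.0 x 450.0 494.0 y 310.0 327.0
yellow 209 px [295.4 177.3] med [679. -30.  91.] zmax 169.0 x 609.0 702.0 y -43.0 -17.0
red 112 px [318.4 172. ] med [683. -88.  48.] zmax 134.0 x 674.0 698.0 y -101.0 -73.0
red 71 px [322.7 202.9] med [588. -83. 168.] zmax 572.0 x 495.0 594.0 y -100.0 -32.0
stand top 1681 ((574.992431640625, -37.38775634765625), (690.533935546875, 178.680908203125), 76.88373565673828)
```

View pics/g6.png

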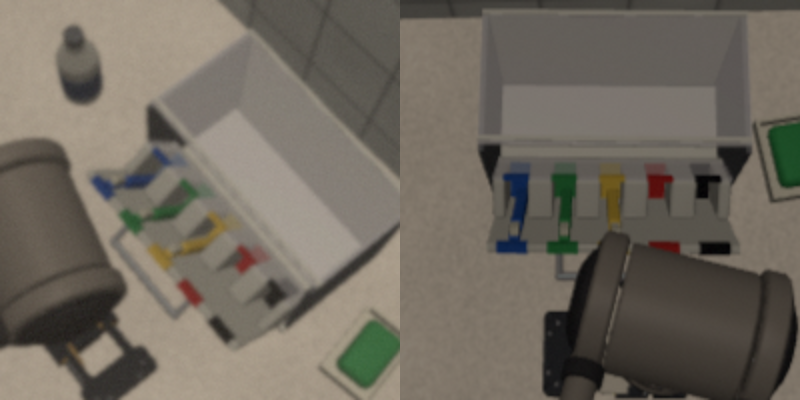

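All three brushes are in their own pockets and the stand is still standing. Now I'll shut the door by pushing the bar along its arc.

```bash
python3 -m handwheel '[30,10,-40,0,0,30,10,-40,0,0,10,0,-39,0,0,10,0,0,0,0,0,0,0,0,0]'; python3 -m handwheel '[10,0,0,0,0,10,0,0,0,0,5,5,5,0,0,6,0,6,0,0,6,0,5,0,0,6,0,5,0,0,0,0,0,0,0]'
```

```text
time: 23.85
tool_pos: [0.5351, -0.0266, 0.1309]
tool_rot: [-3.142, -0.0, -0.032]
contact_force: [0.7, -0.3, 0.5]
opening: 0.0004
grip_force: 0.0
time: 24.55
tool_pos: [0.5781, -0.0226, 0.153]
tool_rot: [3.141, -0.004, -0.033]
contact_force: [-0.4, -0.1, -0.3]
opening: 0.0008
grip_force: 0.0
```

```bash
python3 -m handwheel '[7,-1,5,0,0,7,-1,4,0,0,7,-1,4,0,0,7,0,3,0,0,7,0,3,0,0,7,0,2,0,0,0,0,0,0,0]';python3 -m handwheel '[5,0,2,0,0,4,0,0,0,0,3,0,0,0,0,0,0,0,0,0]'
```

```text
time: 25.25
tool_pos: [0.6195, -0.0254, 0.1729]
tool_rot: [3.141, -0.001, -0.033]
contact_force: [0.6, -0.6, -0.6]
opening: 0.0005
grip_force: 0.0
time: 25.65
tool_pos: [0.6278, -0.0253, 0.1748]
tool_rot: [3.141, 0.007, -0.033]
contact_force: [-10.5, -0.4, 7.0]
opening: 0.0003
grip_force: 5.9
```

```bash
python3 -m handwheel '[2,0,0,0,0,1,0,0,0,0,0,0,0,0,0]'; python3 -m handwheel '[-10,0,0,0,0,-40,0,10,0,0,-50,-30,20,0,0,-40,-40,20,0,0,-40,-40,0,0,0,-20,-40,0,0,0,0,0,0,0,0]'; python3 - <<'E'
from h import *
for n in ('scene','top'):
    i,d=eyes.read_camera(n); np.savez(f'{n}0.npz',i=i,d=d)
i=np.load('scene0.npz')['i'];j=np.load('top0.npz')['i']
cv2.imwrite('pics/g7.png',np.hstack([cv2.resize(i[90:290,200:400],(400,400)),cv2.resize(j[80:280,190:390],(400,400))]))
E
python3 m2.py; python3 meas.py | grep -vE red
```

```text
time: 25.95
tool_pos: [0.628, -0.0253, 0.1748]
tool_rot: [3.141, 0.013, -0.033]
contact_force: [-23.0, -1.4, 13.3]
opening: 0.0005
grip_force: 11.5
time: 26.65
tool_pos: [0.4522, -0.1621, 0.2182]
tool_rot: [3.14, -0.0, -0.038]
contact_force: [1.3, 0.4, -1.4]
opening: 0.0003
grip_force: 0.0
top bar 310 [645.3 -28.  178.9] y [-92.  34.] z95 182.2 fit x(y) [1.300000e-02 6.464715e+02]
edge fit [3.680000e-02 6.861395e+02] spread [-5.3  9.2] y [-165.  106.] z 192.3
face x=ay+bz+c [ 3.280000e-02 -2.800000e-03  6.821166e+02] 990
stand ((507.437255859375, -336.9789123535156), (59.16257095336914, 176.98770141601562), 83.1965560913086) [ 585.9 -356.4   65.3]
scene bar 259 [643.2 -32.2 178.3] y [-92.  34.] z95 181.6 fit x(y) [2.170000e-02 6.450234e+02]
edge fit [3.560000e-02 6.841467e+02] spread [-5.5  8.9] y [-166.  108.] z 191.4
face x=ay+bz+c [ 3.230000e-02 -1.000000e-04  6.793667e+02] 853
stand ((505.2601623535156, -336.3546142578125), (61.405799865722656, 176.6356658935547), 83.23088836669922) [ 501.9 -337.1   64.5]
scene
blue 45 px [282.  155.9] med [687.  82. 192.] zmax 195.0 x 682.0 697.
[... 157 characters left out ...]
, (56.1721076965332, 170.1677703857422), 83.14759826660156)
top
blue 84 px [245.8 157.4] med [688.  81. 192.] zmax 198.0 x 682.0 700.0 y 65.0 96.0
blue 121 px [430.3 211.5] med [ 584. -358.   65.] zmax 71.0 x 566.0 595.0 y -376.0 -319.0
green 574 px [386.6 156.8] med [ 736. -271.   30.] zmax 36.0 x 697.0 778.0 y -301.0 -243.0
green 83 px [271.3 157.6] med [686.  26. 193.] zmax 198.0 x 681.0 697.0 y 11.0 41.0
green 110 px [150.1 265.5] med [468. 315.  72.] zmax 97.0 x 450.0 494.0 y 310.0 348.0
yellow 108 px [296.6 158. ] med [684. -31. 192.] zmax 198.0 x 679.0 696.0 y -47.0 -13.0
stand top 165 ((564.5512084960938, -29.9334716796875), (675.0059204101562, 177.84999084472656), 79.20333862304688)
```

View pics/g7.png

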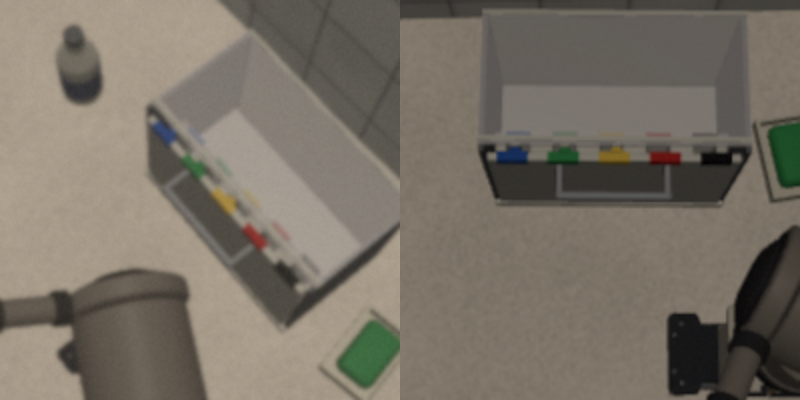

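The door, bar and tag readings match the shut readings from the start. The stand is where it was, the side objects haven't moved, and the arm is clear.

```bash
python3 -c "
from cell import robot
print(robot.hand_in())"
```

```text
the job is handed in; nothing more can be done
None
```

The blue, green and yellow brushes (red and black were absent) are bristles up in their own pockets, the door is fully shut, and the stand, tumbler, lotion bottle and soap dish are undisturbed; handed in at about 27 s, with no verdict returned.

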